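# Cover the parrot's foraging box: feel the plate onto its studs and turn the keeper

### The arm

A 6-joint arm with a two-finger parallel gripper is mounted at the origin on the work surface. World frame = base frame: x ahead of the robot, y to its left, z up, the work surface at z = 0. Lengths are in m, angles in degrees, forces in N, time in s.
With the tool pointing down it reaches from about 0.25 to 0.725 m from the base axis. Payload 9.7 kg.
Tool frame: the origin (TCP) lies at the very end of the fingers, on their centre line; the grasp point (between the pads) lies 19 mm behind it; z points along the fingers, y is the line along which they close (so a half turn about z gives the same grasp; the last joint's range is limited). The gripper opens to 85 mm and grips with 20 to 120 N. Pads are 22 mm wide; open, the fingers measure 114 mm over their backs; the gripper's body (76 mm by 85 mm) begins 54 mm behind the grasp point. The pads swing forward as they close: fully open they stand 13 mm farther back than shut.
Start: joints at [68.984, 4.979, 10.078, 95.1, 0, 90], TCP at [0.197, 0.513, 0.231] pointing down, gripper open.
Joint ranges: [-179.16, 179.16], [-48.56, 103.87], [-65.8, 70.77], [-126.05, 130.52], [-82.76, 87.17], [-180, 180]. Speed limits (degrees/s): [127.2, 127.2, 147.25, 180, 180, 180].

### API

Orientations are given as [roll, pitch, yaw] about the fixed x, y, z axes, in that order (R = Rz(yaw) Ry(pitch) Rx(roll)).
In Python, from workcell import bot gives the robot as it stands.
- The arm moves only by the tool arm_command, never from a script. Its argument "series" is a list of rows, each a list of 4 numbers: the shift along the tool's x, y, z in m, then the turn about the tool's z in rad. A call has exactly 5 rows; each row is the pose to reach, as a shift and turn from the pose commanded when the call began, along the tool's axes at that moment; what a row does not reach only later rows make up. A row lasts 1/10 s, in which the tool goes at most 50 mm and 8.59 degrees, less where a joint would pass 70% of its speed; a pose out of reach is approached as far as the arm can. A call with a gripper value outside its range is refused whole. "hand" is the finger opening in m, from 0 to 0.0854, set as the call begins (left out, the last holds). The fingers move at their own pace and stop on an object; "grip_force" is the grip in N (left out, the last holds). Time passes only in rows, so rows that repeat a pose let the fingers close, or fill a call up. It gives the time, the measured TCP pose, the force, the opening and the grip force at its end, in the units of the state.
- bot.get_obs(): the state, without advancing time (a new reading comes with each control period).
- bot.camera(name): name is "scene" or "side" or "wrist"; returns a dict with "color" (400x640x3 uint8, blue, green, red), "camera_matrix" (3x3 intrinsics, pixels), "dist_coeffs" ([k1, k2, p1, p2, k3] as OpenCV has them; the pictures are not rectified), "xyz" and "orientation" of the camera in the world; the wrist camera has in their place "T_tool_cam" (4x4, takes a point from camera to tool coordinates, whose origin is the TCP and whose axes are the flange's). Camera axes: x right, y up, looking along -z (the intrinsics and any distortion apply to the point x, -y, -z); pixel columns grow to the right and rows downward; lengths in m; the calibration is good to about 2 mm. A picture is of the moment at which its call begins: read the wrist's pose just before it. There is no depth.
- bot.job_done(): hands the job in; it is judged then, once.
Trained networks look in the newest picture that a camera, given by its name, has taken for a name from the list of things; names that differ only in an ending like _2 or _b are one class to them, and where a whole thing is asked for, a point or a joint stands for the part that bears it (a point fixed in the world has none). Each returns a list of dicts, best first, with "confidence" (0 to 1); they miss things now and then, are a little off and sometimes report something else, mostly with a low value. They report only what shows in the picture. A call takes as long as a camera call. They do not tell look-alikes from the thing itself.
- bot.find_in(camera, target): "location" ([column, row] in pixels, amid what is visible of it).
- bot.mark_of(camera, target): "location" ([column, row] in pixels: a listed point, or the origin of a listed thing).
The state is a dict: "time": time; "q": joint angles; "qd": joint speeds; "joint_efforts": joint torques, N m; "ee_pos": TCP position; "tcp_rot": TCP orientation; "wrist_force": force on the tool from outside, world axes, zero at the start; "torque": the same for the moment, N m; "opening": finger opening in m; "grasp_force": force on a finger pad.
Only numpy, scipy, OpenCV 4.12 (cv2) and the standard library are available. Lean on these libraries where they do the work, as an engineer would, in place of code of your own. Each camera call takes 0.05 s, during which the arm holds its last target. There are 200 camera calls.

### The job

Put the loose dark aluminium cover plate on the open acrylic foraging box: slide it gently about on the two studs until its holes drop over them, and let it down flush on the rim without forcing it. Then swing the box's keeper fully over the end of the plate, so that the parrot cannot lift it. Leave the other things on the shelf alone.

Things in the scene. Friction and masses are not known exactly. Their poses are not given: they have to be found in the camera images.
- plate_grip (a point): Centre of the upright wooden grip on the loose flat dark-anodised aluminium cover plate (124 mm in x, 136 mm in y, 5 mm thick, about 235 g). Grip: mid-plate, 14 mm thick along x, 40 mm long along y, 38 mm tall above the plate; this point is 28 mm above the plate's underside, z up. Two through holes, 10 mm wide in x, 14 mm long in y, are centred on its y axis 36 mm either side of the middle. Same after a half turn.
- feeder: The foraging box, fixed: open clear acrylic box, 100 mm along x, 140 mm along y, rim 60 mm above the shelf; origin at the centre of its underside, z up. The plate goes on with its y along the box's y. Grip centre above the shelf: 102 mm with the plate resting on the stud tips, 88 mm seated flush. At the +y end, outside the wall, stands the keeper's block, clear of the plate's end.
- rim_centre (a point): Centre of the box's mouth at rim height; the box's axes. A bar along y just under the rim carries two fixed upright steel studs, 8 mm thick, tip edges barely broken, 14 mm above the rim, at y = -36 and +36 mm. The bar was clamped by hand in slots: both studs stand at one same x, anywhere from -16 to +16 mm of this point. That x is not given: feel (or look) for it.
- keeper_pivot (a point): Fixed point on the keeper's upright hinge axis, 88 mm from the box's centre towards its +y, 88 mm above the shelf; its axes are the box's.
- keeper_peg (a point): Centre of the keeper's upright finger peg: 12 mm thick, 24 mm tall (76 to 100 mm above the shelf), 34 mm from the hinge axis. It stands on the keeper, a flat black plastic bar 13 mm wide, 8 mm thick (68 to 76 mm above the shelf), reaching 42 mm from the axis; the bar passes 3 mm over the seated plate.
- keeper (a joint): Keeper angle, rad. At 0 the bar points along the box's -x, clear of the plate; growing values turn it anticlockwise from above towards the box's -y, over the plate's end; 1.57 is straight over the plate, the stop is at 1.6. It turns stiffly (about 1.5 N at the peg) and stays where it is left.
- knot: Bystander: red wooden knot toy, 56 mm cross, 56 mm tall; origin under its centre.
- bell: Bystander: steel bell, 52 mm wide, 52 mm tall; origin under its centre.
- cup: Bystander: green ceramic cup, 72 mm wide, 75 mm tall; origin under its centre.
- jar: Bystander: glass jar with steel cap, 68 mm wide, 95 mm tall; origin under its centre.
- dish: Bystander: steel dish, 90 mm wide, 30 mm tall; origin under its centre.
- ring: Bystander: wooden ring, 72 mm wide, 16 mm tall; origin under its centre.
Things that resemble listed ones, but are neither listed nor needed, are in the scene too. Of the things like the part that bears plate_grip, leave any that is blue; of the rest the larger one is meant.

How it is judged:
By the outcome, as a careful person would: the job done as asked, in the order asked, and still so for the second after the job is handed in, with the robot touching nothing.
It also fails if it takes over 72 s, if anything falls off the work surface, if the arm or the gripper's body presses on something with over 40 N, if the wrist force passes 120 N, or if a joint passes its speed limit or range.

## Working session

There is one attempt and no reset: what is moved stays moved. The work goes in short steps, Python scripts to look and compute and a tool call to move; the robot and the scene stay as the last step left them, time stands still between calls to the robot, and variables do not carry over. Pictures are saved under pics/ and viewed, at most 10 in all, crops included, and the job is handed in when it is done.

Besides the shell and the picture viewer there is one more tool, called after ">>>" as name([rows], argument=value, ...), one row to a line, values as JSON. arm_command: Moves the arm, as the interface text tells. Its arguments: {"type":"object","properties":{"series":{"type":"array"},"hand":{"type":"number"},"grip_force":{"type":"number"}},"required":["series"]}

```bash
mkdir -p pics
cat > h.py <<'E'
import numpy as np, cv2
from scipy.spatial.transform import Rotation as R
from workcell import bot
def snap(n):
    o=bot.get_obs(); c=bot.camera(n)
    if n=="wrist":
        T=np.eye(4);T[:3,:3]=R.from_euler('xyz',o['tcp_rot'],degrees=True).as_matrix();T[:3,3]=o['ee_pos']
        T=T@np.array(c['T_tool_cam'])
    else:
        T=np.eye(4);ori=np.array(c['orientation'])
        T[:3,:3]=ori if ori.shape==(3,3) else R.from_euler('xyz',ori,degrees=True).as_matrix();T[:3,3]=c['xyz']
    c['T']=T;return c
def ray(c,p):
    u=cv2.undistortPoints(np.array([[p]],float),np.array(c['camera_matrix']),np.array(c['dist_coeffs']))[0,0]
    return c['T'][:3,3],c['T'][:3,:3]@np.array([u[0],-u[1],-1])
def atz(c,p,z):
    o,d=ray(c,p);return o+d*(z-o[2])/d[2]
def proj(c,P):
    q=(np.array(P)-c['T'][:3,3])@c['T'][:3,:3]*[1,-1,-1]
    return cv2.projectPoints(q.reshape(-1,1,3),np.zeros(3),np.zeros(3),np.array(c['camera_matrix']),np.array(c['dist_coeffs']))[0][:,0]
def tri(rays):
    A=0;b=0
    for o,d in rays:
        d=d/np.linalg.norm(d);M=np.eye(3)-np.outer(d,d);A=A+M;b=b+M@o
    return np.linalg.solve(A,b)
E
python3 - <<'E'
from h import *
print(bot.get_obs())
Z=dict(plate_grip=.028,feeder=0,rim_centre=.06,keeper_pivot=.088,keeper_peg=.088,knot=0,bell=0,cup=0,jar=0,dish=0,ring=0)
for n in("scene","side","wrist"):
    c=snap(n);cv2.imwrite(f"pics/{n}0.png",c['color']);print(n,c.get('orientation'),c['T'][:3,3].round(3))
    for k,z in Z.items():
        print(k,[(round(d['confidence'],2),np.round(d['location']).tolist(),atz(c,d['location'],z)[:2].round(3).tolist()) for d in bot.mark_of(n,k)[:3]])
E
```

```text
{'time': 0.0, 'q': array([ 6.89837066e+01,  5.01195391e+00,  1.00323161e+01,  9.50979293e+01,
       -1.84808787e-03,  9.00003314e+01]), 'qd': array([ 0.01480336,  0.03522473,  0.01771742, -0.11517734,  0.10939241,
        0.03118392]), 'joint_efforts': array([-1.99059614e-03, -5.20383453e+01,  4.64807332e+01,  1.61991525e-02,
       -8.95467406e-05,  1.96096016e-05]), 'ee_pos': array([0.19717479, 0.51319597, 0.23055572]), 'tcp_rot': array([-1.79922433e+02,  1.84853481e-03,  1.58983378e+02]), 'wrist_force': array([-0.120081  , -0.58695049, -1.62695794]), 'torque': array([ 0.0346824 ,  0.01832765, -0.01014944]), 'grasp_force': 0.0, 'opening': 0.0851539719582061}
scene [38.77328913  0.50362094 54.74354852] [ 1.165 -0.409  1.025]
plate_grip [(0.92, [322.0, 145.0], [0.333, 0.167]), (0.9, [251.0, 238.0], [0.511, -0.195]), (0.87, [195.0, 206.0], [0.32, -0.275])]
feeder [(0.74, [375.0, 188.0], [0.553, 0.208])]
rim_centre [(0.59, [376.0, 172.0], [0.544, 0.215])]
keeper_pivot [(0.67, [391.0, 152.0], [0.527, 0.283]), (0.31, [316.0, 307.0], [0.802, -0.182])]
keeper_peg [(0.55, [378.0, 147.0], [
[... 579 characters left out ...]
[0.562, 0.206])]
keeper_pivot [(0.86, [248.0, 153.0], [0.521, 0.275]), (0.21, [227.0, 154.0], [0.473, 0.306])]
keeper_peg [(0.53, [244.0, 161.0], [0.487, 0.247])]
knot [(0.6, [248.0, 153.0], [0.607, 0.409]), (0.54, [367.0, 199.0], [0.702, -0.014]), (0.52, [274.0, 168.0], [0.613, 0.285])]
bell [(0.73, [270.0, 244.0], [0.388, 0.008]), (0.53, [368.0, 198.0], [0.709, -0.01])]
cup [(0.87, [226.0, 151.0], [0.562, 0.462])]
jar [(0.67, [448.0, 306.0], [0.543, -0.4])]
dish [(0.67, [337.0, 162.0], [0.779, 0.186])]
ring [(0.78, [427.0, 212.0], [0.775, -0.16])]
wrist None [0.13  0.538 0.374]
plate_grip []
feeder []
rim_centre []
keeper_pivot []
keeper_peg []
knot []
bell []
cup []
jar []
dish []
ring []
```

View pics/scene0.png

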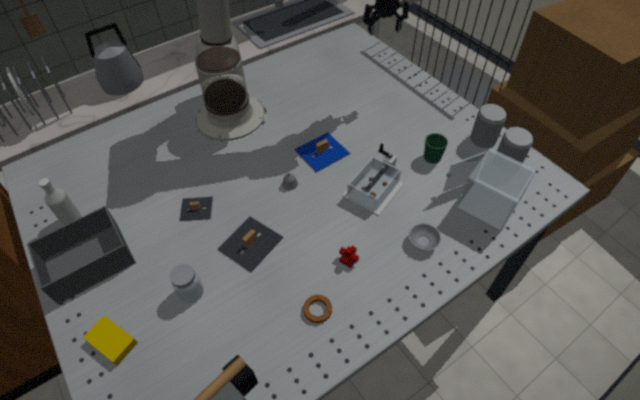

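View pics/side0.png

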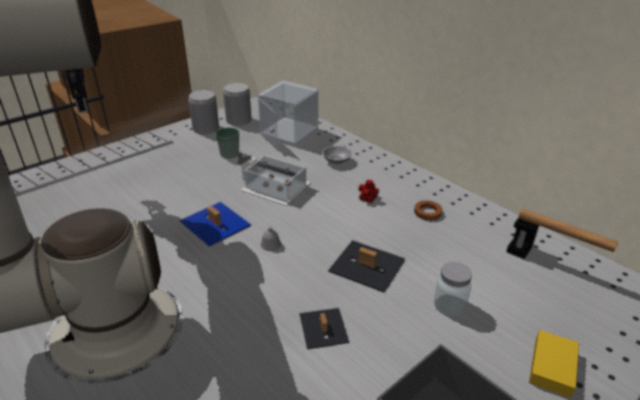

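The scene view shows the large dark plate at (251,240), with a small dark one at (196,207) and a blue one at (322,150). The box is at (375,185), with the keeper at (387,153) clear of it. Next I'll look at the box from above.

>>> arm_command([
  [-0.048,-0.015,0,0],
  [-0.095,-0.03,0,0],
  [-0.143,-0.045,0,0],
  [-0.19,-0.06,0,0],
  [-0.238,-0.075,0,0],
])

```text
time: 2.3
ee_pos: [0.3935, 0.3568, 0.2315]
tcp_rot: [180.0, 0.0, 159.0]
wrist_force: [0.7, 1.9, 0.0]
opening: 0.0855
grasp_force: 0.0
```

>>> arm_command([
  [-0.048,-0.015,0,0],
  [-0.095,-0.03,0,0],
  [-0.143,-0.045,0,0],
  [-0.19,-0.06,0,0],
  [-0.238,-0.075,0,0],
])

```text
time: 2.8
ee_pos: [0.5887, 0.2014, 0.2315]
tcp_rot: [180.0, 0.0, 159.0]
wrist_force: [0.2, 1.8, -0.1]
opening: 0.0856
grasp_force: 0.0
```

>>> arm_command([
  [-0.038,-0.011,0,0],
  [-0.038,-0.011,0,0],
  [-0.038,-0.011,0,0],
  [-0.038,-0.011,0,0],
  [-0.038,-0.011,0,0],
])

```text
time: 3.3
ee_pos: [0.6181, 0.1801, 0.2318]
tcp_rot: [180.0, 0.0, 159.1]
wrist_force: [0.2, 0.3, 0.3]
opening: 0.0854
grasp_force: 0.0
```

Run:
```python
from h import *
o=bot.get_obs();print(o['time'],o['ee_pos'],o['tcp_rot'])
c=snap("wrist");cv2.imwrite("pics/w1.png",c['color']);print(c['T_tool_cam'])
for k,z in dict(rim_centre=.06,feeder=0,keeper_pivot=.088,keeper_peg=.088).items():
    print(k,[(round(d['confidence'],2),np.round(d['location']).tolist(),atz(c,d['location'],z)[:2].round(4).tolist()) for d in bot.mark_of("wrist",k)[:3]])
```

```text
3.3 [0.6181315  0.18009879 0.23182885] [1.79976568e+02 2.16364600e-02 1.59064828e+02]
[[ 4.33322079e-04  9.59933983e-01  2.80225910e-01  7.15177504e-02]
 [ 9.99999897e-01 -3.78717442e-04 -2.49007280e-04 -8.32880105e-04]
 [-1.32904110e-04  2.80225989e-01 -9.59934048e-01 -1.43015579e-01]
 [ 0.00000000e+00  0.00000000e+00  0.00000000e+00  1.00000000e+00]]
rim_centre [(0.8, [311.0, 115.0], [0.5549, 0.1966])]
feeder [(0.65, [312.0, 114.0], [0.5546, 0.196])]
keeper_pivot [(0.71, [384.0, 48.0], [0.5238, 0.2795])]
keeper_peg [(0.85, [360.0, 15.0], [0.4907, 0.268]), (0.27, [103.0, 38.0], [0.425, 0.048])]
```

View pics/w1.png

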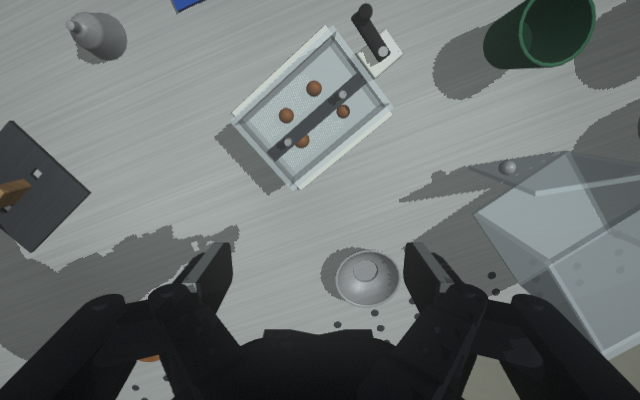

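The box is at about (312,110): stud tips near (343,94) and (288,142), keeper pivot (383,50), peg (364,12). A zoomed crop should pin these down.

Run:
```python
from h import *
i=cv2.imread("pics/w1.png")[0:200,220:420]
cv2.imwrite("pics/w1z.png",cv2.resize(i,(600,600),interpolation=cv2.INTER_CUBIC))
```

```text
(no output)
```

View pics/w1z.png

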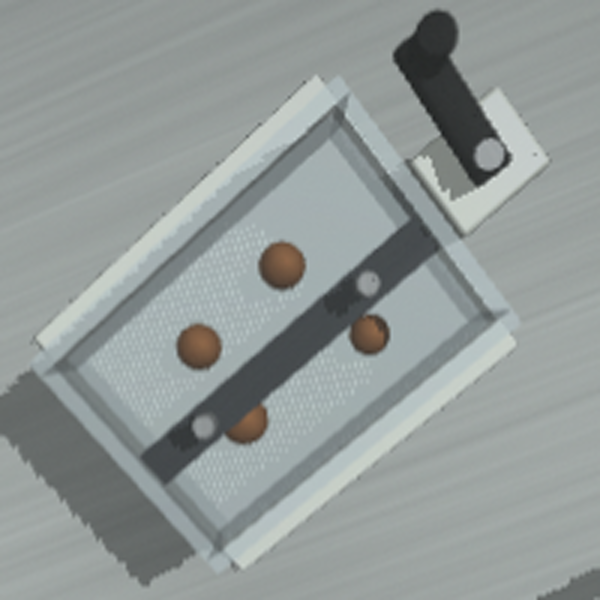

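```bash
cat > b.py <<'E'
from h import *
import json
c=snap("wrist")
f=lambda p,z:atz(c,(p[0]/3+220-.33,p[1]/3-.33),z)[:2]
s=[f(p,.074) for p in((368,284),(203,427))]
d=s[0]-s[1];print("studs",s,np.linalg.norm(d),"yaw",np.degrees(np.arctan2(d[1],d[0]))-90,"mid",(s[0]+s[1])/2)
k=[f(p,.06) for p in((338,80),(517,325),(220,570),(38,355))]
print("rim",np.round(k,4),np.mean(k,0),[np.linalg.norm(k[i]-k[i-1]).round(4) for i in range(4)])
for a,b in((k[0],k[3]),(k[1],k[2])): e=a-b;print(np.degrees(np.arctan2(e[1],e[0]))-90)
print("pivot",[(z,f((489,154),z)) for z in(.08,.088)],"peg",f((437,33),.1))
for n in("scene","side"):
    bot.camera(n)
E
python3 b.py
```

```text
studs [array([0.54734531, 0.23201071]), array([0.57078722, 0.16408894])] 0.07185325415262843 yaw 19.041140554096373 mid [0.55906626 0.19804982]
rim [[0.4849 0.2452]
 [0.5782 0.2769]
 [0.6227 0.1478]
 [0.5281 0.1181]] [0.55348774 0.19700115] [np.float64(0.1343), np.float64(0.0984), np.float64(0.1365), np.float64(0.0992)]
18.74976236873654
19.058439611405902
pivot [(0.08, array([0.52488288, 0.27902272])), (0.088, array([0.52560163, 0.27699756]))] peg [0.49216004 0.26975514]
```

Box centre is (0.5535, 0.197) with yaw 19.0°, and the studs sit at about x = +5.6 mm. Moving to view the plate.

>>> arm_command([
  [-0.01,-0.047,0,0],
  [-0.021,-0.094,0,0],
  [-0.031,-0.141,0,0],
  [-0.041,-0.188,0,0],
  [-0.051,-0.235,0,0],
])

```text
time: 4.2
ee_pos: [0.5816, -0.0602, 0.2314]
tcp_rot: [180.0, 0.0, 159.0]
wrist_force: [1.9, -1.0, -0.2]
opening: 0.0856
grasp_force: 0.0
```

>>> arm_command([
  [-0.01,-0.047,0,0],
  [-0.02,-0.094,0,0],
  [-0.031,-0.141,0,0],
  [-0.031,-0.141,0,0],
  [-0.031,-0.141,0,0],
])

```text
time: 4.7
ee_pos: [0.5602, -0.2024, 0.2311]
tcp_rot: [180.0, -0.0, 158.8]
wrist_force: [-0.4, 0.4, -0.7]
opening: 0.0853
grasp_force: 0.0
```

Run:
```python
from h import *
o=bot.get_obs();print(o['time'],o['ee_pos'],o['tcp_rot'],o['q'])
c=snap("wrist");cv2.imwrite("pics/w2.png",c['color'])
print([(round(d['confidence'],2),np.round(d['location']).tolist(),atz(c,d['location'],.028)[:2].round(4).tolist()) for d in bot.mark_of("wrist","plate_grip")[:3]])
```

```text
4.7 [ 0.56017127 -0.2023836   0.2311266 ] [ 1.79988390e+02 -1.82294442e-02  1.58839921e+02] [-1.98699706e+01  1.14373963e+01  1.72738151e+01  9.58543822e+01
  1.20174511e-02  1.29010870e+00]
[(0.9, [300.0, 128.0], [0.5057, -0.2034])]
```

View pics/w2.png

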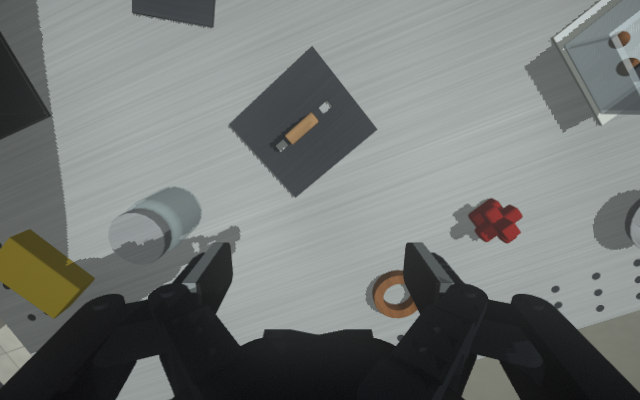

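The target plate fills (229..377, 46..197). Its holes are at (324,107) and (282,146), in line with the wooden grip.

Run:
```python
from h import *
c=snap("wrist")
g=cv2.cvtColor(c['color'],cv2.COLOR_BGR2GRAY)
k=[atz(c,p,.005)[:2] for p in((312,46),(377,129),(294,197),(229,125))]
print(np.round(k,4),np.mean(k,0),[np.linalg.norm(k[i]-k[i-1]).round(4) for i in range(4)])
for a,b in((k[0],k[3]),(k[1],k[2])): e=a-b;print(np.degrees(np.arctan2(e[1],e[0]))-90)
h=[atz(c,p,.003)[:2] for p in((324.5,107),(282,146))];e=h[0]-h[1]
print(h,np.linalg.norm(e),np.degrees(np.arctan2(e[1],e[0]))-90,np.mean(h,0))
m=cv2.inRange(cv2.cvtColor(c['color'],cv2.COLOR_BGR2HSV),(5,80,60),(25,255,255));m[:,:250]=0;m[:,350:]=0;m[:90]=0;m[170:]=0
r=cv2.minAreaRect(cv2.findNonZero(m));print(r,atz(c,r[0],.035))
```

```text
[[ 0.4263 -0.1567]
 [ 0.5423 -0.1154]
 [ 0.587  -0.2448]
 [ 0.4723 -0.2846]] [ 0.50696801 -0.20037393] [np.float64(0.1359), np.float64(0.1232), np.float64(0.1369), np.float64(0.1215)]
19.78223370768842
19.059039304307063
[array([ 0.49459669, -0.16694058]), array([ 0.51967815, -0.2338104 ])] 0.0714188537794864 20.560013795020183 [ 0.50713742 -0.20037549]
((299.6902770996094, 128.14601135253906), (12.605659484863281, 36.02960968017578), 48.8140754699707) [ 0.50602404 -0.20216557  0.035     ]
```

>>> arm_command([
  [0.02,-0.007,0.02,0.145],
  [0.04,-0.014,0.05,0.29],
  [0.0503,-0.0174,0.09,0.435],
  [0.0503,-0.0174,0.12,0.58],
  [0.0503,-0.0174,0.14,0.72],
], hand=0.05)

```text
time: 5.35
ee_pos: [0.5066, -0.1977, 0.0892]
tcp_rot: [-179.9, -0.1, 117.5]
wrist_force: [-0.3, -0.5, -0.2]
opening: 0.0501
grasp_force: 0.0
```

>>> arm_command([
  [0,0,0,0.14],
  [0,0,0.005,0.14],
  [0,0,0.01,0.14],
  [0,0,0.01,0.14],
  [0,0,0.01,0.14],
])

```text
time: 5.85
ee_pos: [0.5076, -0.1993, 0.0815]
tcp_rot: [180.0, 0.0, 109.8]
wrist_force: [-1.2, -0.7, 0.1]
opening: 0.05
grasp_force: 0.0
```

Run:
```python
from h import *
o=bot.get_obs();print(o['time'],o['ee_pos'],o['tcp_rot'],o['q'],o['wrist_force'],o['opening'])
c=snap("wrist");cv2.imwrite("pics/w3.png",c['color'])
print([(round(d['confidence'],2),np.round(d['location']).tolist(),atz(c,d['location'],.028)[:2].round(4).tolist()) for d in bot.mark_of("wrist","plate_grip")[:3]])
```

```text
5.85 [ 0.50757607 -0.19925786  0.0814997 ] [1.79985353e+02 1.22694495e-02 1.09842924e+02] [-2.14335888e+01  4.03867275e+00 -7.48358730e+00  7.84586379e+01
  4.41810685e-04  4.87234856e+01] [-1.18520109 -0.74499925  0.08934944] 0.05002900175133229
[(0.7, [313.0, 215.0], [0.5049, -0.203]), (0.59, [36.0, 210.0], [0.3158, -0.2667])]
```

View pics/w3.png

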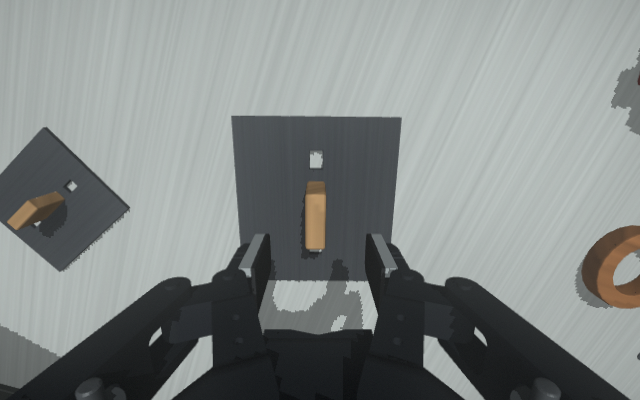

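The grip stands between the fingers at (315,215), square to them. Going down to close.

>>> arm_command([
  [0,0,0.03,0],
  [0,0,0.055,0],
  [0,0,0.07,0],
  [0,0,0.07,0],
  [0,0,0.07,0],
])

```text
time: 6.45
ee_pos: [0.5077, -0.1996, 0.0121]
tcp_rot: [180.0, 0.0, 109.7]
wrist_force: [-0.2, -0.3, 0.5]
opening: 0.0501
grasp_force: 0.0
```

>>> arm_command([
  [0,0,0,0],
  [0,0,0,0],
  [0,0,0,0],
  [0,0,0,0],
  [0,0,0,0],
], hand=0.0, grip_force=50)

```text
time: 6.95
ee_pos: [0.508, -0.1998, 0.0125]
tcp_rot: [179.9, 0.1, 109.7]
wrist_force: [-0.2, 0.1, 5.2]
opening: 0.0132
grasp_force: 50.5
```

>>> arm_command([
  [0,0,-0.02,0],
  [0,0,-0.06,0],
  [0,0,-0.1,0],
  [0,0,-0.14,0],
  [0,0,-0.14,0],
])

```text
time: 7.45
ee_pos: [0.5094, -0.2002, 0.1572]
tcp_rot: [179.6, 0.3, 109.7]
wrist_force: [0.3, -1.3, -0.9]
opening: 0.0133
grasp_force: 49.5
```

Run:
```python
from h import *
o=bot.get_obs();print(o['time'],o['ee_pos'],o['tcp_rot'],o['wrist_force'],o['torque'])
c=snap("wrist");cv2.imwrite("pics/w4.png",c['color'])
```

```text
7.45 [ 0.50937121 -0.20023092  0.15721858] [179.63947614   0.31188073 109.70924214] [ 0.32468141 -1.29093093 -0.90719011] [-0.02895404 -0.01946684 -0.00853589]
```

View pics/w4.png

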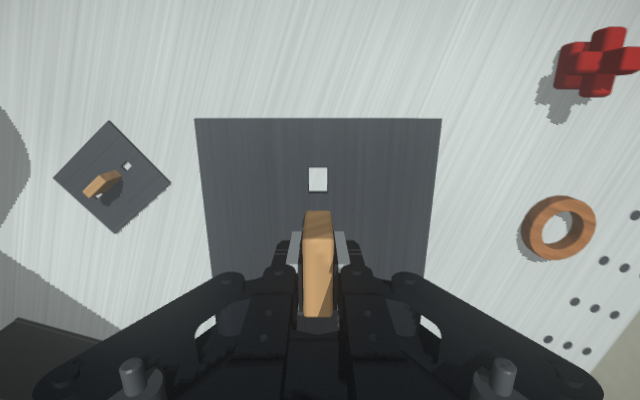

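The plate hangs level and square; far edge spans (194..442, 119), hole at (318,180).

Run:
```python
from h import *
c=snap("wrist");c['T']=np.array(c['T_tool_cam'])
g=cv2.cvtColor(c['color'],cv2.COLOR_BGR2GRAY);w=(g[160:200,295:340]>150).astype(np.uint8);m=cv2.moments(w,True)
hc=(295+m['m10']/m['m00'],160+m['m01']/m['m00']);print(hc)
for zt in(.0065,.0075,.0095):
  print(zt,[atz(c,p,zt).round(4)[:2] for p in(hc,(194,119),(442,119))])
print(atz(c,hc,.01))
```

```text
(317.5, 179.0)
0.0065 [array([ 0.0354, -0.0008]), array([ 0.066 , -0.0623]), array([0.0661, 0.0612])]
0.0075 [array([ 0.0351, -0.0008]), array([ 0.066 , -0.0627]), array([0.066 , 0.0616])]
0.0095 [array([ 0.0346, -0.0008]), array([ 0.0659, -0.0635]), array([0.066 , 0.0624])]
[ 0.0345246  -0.00079923  0.01      ]
```

>>> arm_command([
  [0.02,0.01,0,0],
  [0.056,0.028,0,0.003],
  [0.096,0.0485,0,0.006],
  [0.137,0.069,0,0.009],
  [0.177,0.0895,0,0.012],
])

```text
time: 8.05
ee_pos: [0.5309, -0.001, 0.1491]
tcp_rot: [-179.8, -0.1, 109.0]
wrist_force: [0.8, -1.0, -2.3]
opening: 0.0131
grasp_force: 49.3
```

>>> arm_command([
  [0.04,0.02,0,0],
  [0.08,0.04,0,0],
  [0.12,0.06,0,0],
  [0.155,0.078,0,0],
  [0.182,0.092,0,0],
])

```text
time: 8.55
ee_pos: [0.5586, 0.2016, 0.1487]
tcp_rot: [-179.8, -0.0, 109.1]
wrist_force: [-0.1, -0.4, -2.0]
opening: 0.0135
grasp_force: 49.3
```

>>> arm_command([
  [0,0,0.01,0],
  [0,0,0.025,0],
  [0,0,0.04,0],
  [0,0,0.05,0],
  [0,0,0.05,0],
])

```text
time: 9.05
ee_pos: [0.5585, 0.1981, 0.0988]
tcp_rot: [-179.8, 0.0, 108.9]
wrist_force: [0.5, -0.6, -1.8]
opening: 0.0132
grasp_force: 49.3
```

```bash
cat > t.py <<'E'
from h import *
import sys
o=bot.get_obs();y=np.radians(o['tcp_rot'][2]);p=np.array(o['ee_pos'])
b=np.array([.5535,.197]);X=np.array([np.cos(np.radians(19)),np.sin(np.radians(19))]);Y=np.array([-X[1],X[0]])
print(o['time'],p.round(4),np.round(o['tcp_rot'],2),"F",np.round(o['wrist_force'],2),"M",np.round(o['torque'],3),"box",((p[:2]-b)@X).round(4),((p[:2]-b)@Y).round(4))
if len(sys.argv)>2:
    d=np.array([float(sys.argv[1]),float(sys.argv[2])])-p[:2]
    print("tool dx,dy",d@[np.cos(y),np.sin(y)],d@[np.sin(y),-np.cos(y)])
E
python3 t.py .5594 .1995
```

```text
9.05 [0.5585 0.1981 0.0988] [-1.7980e+02  1.0000e-02  1.0895e+02] F [ 0.54 -0.56 -1.77] M [ 0.015  0.026 -0.04 ] box 0.0051 -0.0006
tool dx,dy 0.0010478933016106924 0.001301109711185005
```

>>> arm_command([
  [0.001,0.001,0.004,0],
  [0.001,0.001,0.008,0],
  [0.001,0.001,0.011,0],
  [0.001,0.001,0.013,0],
  [0.001,0.001,0.015,0],
])

```text
time: 9.55
ee_pos: [0.5603, 0.2007, 0.0863]
tcp_rot: [180.0, 0.0, 109.0]
wrist_force: [0.9, 0.6, -1.7]
opening: 0.0138
grasp_force: 49.4
```

```bash
python3 t.py .5594 .1995
```

```text
9.55 [0.5603 0.2007 0.0863] [179.99   0.   109.02] F [ 0.94  0.59 -1.67] M [ 0.001  0.024 -0.053] box 0.0076 0.0013
tool dx,dy -0.0008559889834104195 -0.0012248591825924139
```

>>> arm_command([
  [0,0,0,0],
  [0,0,0.001,0],
  [0,0,0.002,0],
  [0,0,0.003,0],
  [0,0,0.003,0],
])

```text
time: 10.05
ee_pos: [0.5601, 0.2007, 0.0831]
tcp_rot: [-180.0, -0.0, 109.0]
wrist_force: [-0.5, -0.4, -2.7]
opening: 0.0137
grasp_force: 49.4
```

```bash
python3 t.py .5594 .1995
```

```text
10.05 [0.5601 0.2007 0.0831] [-179.98   -0.    109.03] F [-0.49 -0.35 -2.72] M [ 0.041  0.175 -0.005] box 0.0074 0.0013
tool dx,dy -0.0008866941184528573 -0.0010211593474989834
```

>>> arm_command([
  [0,0,0.001,0],
  [0,0,0.002,0],
  [0,0,0.003,0],
  [0,0,0.003,0],
  [0,0,0.003,0],
])

```text
time: 10.55
ee_pos: [0.5601, 0.2006, 0.0801]
tcp_rot: [-180.0, 0.0, 109.0]
wrist_force: [-1.2, -0.2, -2.1]
opening: 0.0134
grasp_force: 49.3
```

```bash
python3 t.py .5594 .1995; python3 -c "
from h import *
c=snap('wrist');cv2.imwrite('pics/w5.png',c['color'][40:240,200:440])"
```

```text
10.55 [0.5601 0.2006 0.0801] [-179.99    0.    109.03] F [-1.2  -0.16 -2.15] M [-0.116  0.24   0.015] box 0.0075 0.0013
tool dx,dy -0.0008504463340873497 -0.001061339211781518
```

View pics/w5.png

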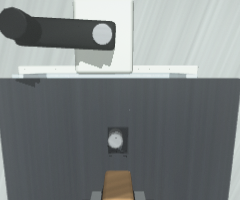

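The stud tip shows inside the hole at crop (116,139), slightly left of centre. I'll ease the plate toward -x and lower it.

>>> arm_command([
  [0,-0.0004,0,0],
  [0,-0.0008,0.001,0],
  [0,-0.0008,0.002,0],
  [0,-0.0008,0.003,0],
  [0,-0.0008,0.003,0],
])

```text
time: 11.1
ee_pos: [0.5594, 0.2004, 0.0771]
tcp_rot: [-180.0, 0.0, 109.0]
wrist_force: [0.0, 0.7, -1.5]
opening: 0.0134
grasp_force: 49.4
```

```bash
python3 t.py
```

```text
11.1 [0.5594 0.2004 0.0771] [-179.99    0.    109.02] F [ 0.02  0.74 -1.47] M [ 0.026 -0.005  0.015] box 0.0067 0.0013
```

Lateral force and moment have gone to about zero, so I'm continuing down to the rim.

>>> arm_command([
  [0,0,0.001,0],
  [0,0,0.002,0],
  [0,0,0.003,0],
  [0,0,0.003,0],
  [0,0,0.003,0],
])

```text
time: 11.6
ee_pos: [0.5594, 0.2004, 0.0743]
tcp_rot: [-180.0, -0.0, 109.0]
wrist_force: [0.3, 0.1, -1.8]
opening: 0.0132
grasp_force: 49.4
```

>>> arm_command([
  [0,0,0.0005,0],
  [0,0,0.001,0],
  [0,0,0.0015,0],
  [0,0,0.002,0],
  [0,0,0.002,0],
])

```text
time: 12.1
ee_pos: [0.5595, 0.2004, 0.0725]
tcp_rot: [180.0, 0.0, 109.0]
wrist_force: [-0.8, -0.2, -0.2]
opening: 0.0135
grasp_force: 49.6
```

```bash
python3 t.py
```

```text
12.1 [0.5595 0.2004 0.0725] [179.99   0.   109.02] F [-0.82 -0.18 -0.19] M [-0.056  0.092 -0.019] box 0.0068 0.0013
```

>>> arm_command([
  [0,0,0.0003,0],
  [0,0,0.0006,0],
  [0,0,0.0009,0],
  [0,0,0.0009,0],
  [0,0,0.0009,0],
])

```text
time: 12.6
ee_pos: [0.5595, 0.2005, 0.0725]
tcp_rot: [180.0, 0.0, 109.0]
wrist_force: [-3.3, -0.9, 7.3]
opening: 0.0134
grasp_force: 50.9
```

```bash
python3 t.py
```

```text
12.6 [0.5595 0.2005 0.0725] [179.95   0.   109.02] F [-3.31 -0.94  7.26] M [-0.307  0.826 -0.008] box 0.0068 0.0013
```

It's seated at the predicted height, with firm support. Releasing and lifting.

>>> arm_command([
  [0,0,-0.0008,0],
  [0,0,-0.0008,0],
  [0,0,-0.0008,0],
  [0,0,-0.0008,0],
  [0,0,-0.0008,0],
], hand=0.045, grip_force=25)

```text
time: 13.1
ee_pos: [0.5594, 0.2004, 0.072]
tcp_rot: [-180.0, 0.0, 109.0]
wrist_force: [-0.5, 0.1, 0.3]
opening: 0.0454
grasp_force: 0.0
```

>>> arm_command([
  [0,0,-0.01,0],
  [0,0,-0.03,0],
  [0,0,-0.06,0],
  [0,0,-0.09,0],
  [0,0,-0.09,0],
])

```text
time: 13.6
ee_pos: [0.5611, 0.201, 0.1677]
tcp_rot: [179.6, -0.0, 109.0]
wrist_force: [0.5, 0.6, 1.4]
opening: 0.0449
grasp_force: 0.0
```

```bash
python3 t.py
python3 - <<'E'
from h import *
c=snap("wrist");cv2.imwrite("pics/w6.png",c['color'])
for k,z in dict(plate_grip=.088,keeper_pivot=.088,keeper_peg=.088).items():
    print(k,[(round(d['confidence'],2),np.round(d['location']).tolist(),atz(c,d['location'],z)[:2].round(4).tolist()) for d in bot.mark_of("wrist",k)[:3]])
E
```

```text
13.6 [0.5611 0.201  0.1677] [179.59  -0.   109.02] F [0.54 0.58 1.39] M [-0.03  -0.059  0.003] box 0.0085 0.0013
plate_grip [(0.71, [314.0, 206.0], [0.5594, 0.1962]), (0.65, [80.0, 143.0], [0.3758, 0.1859]), (0.61, [128.0, 281.0], [0.4285, 0.0777])]
keeper_pivot [(0.56, [304.0, 83.0], [0.5228, 0.2814])]
keeper_peg [(0.93, [257.0, 85.0], [0.4915, 0.2696])]
```

View pics/w6.png

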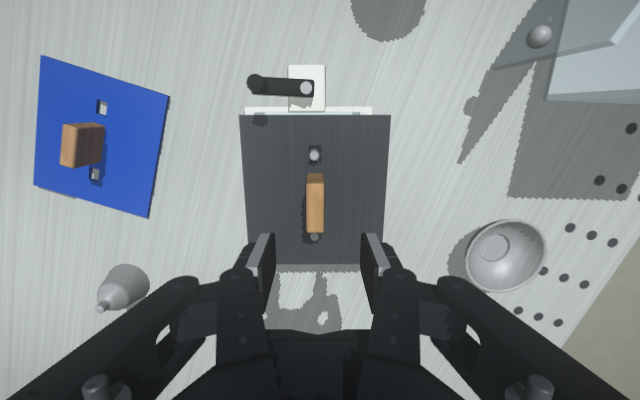

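Both studs show through the holes at (314,156) and (314,237), so the plate is flush. The peg is at (257,85). Turning the tool and moving over the peg.

>>> arm_command([
  [0.02,-0.01,0,-0.145],
  [0.04,-0.02,0,-0.29],
  [0.06,-0.03,0,-0.435],
  [0.08,-0.039,0,-0.58],
  [0.0877,-0.0428,0,-0.725],
], hand=0.034, grip_force=25)

```text
time: 14.3
ee_pos: [0.4888, 0.2702, 0.1611]
tcp_rot: [-179.9, -0.1, 151.0]
wrist_force: [-0.4, -1.0, 0.5]
opening: 0.0337
grasp_force: 0.0
```

>>> arm_command([
  [0,0,0,-0.145],
  [0,0,0,-0.29],
  [0,0,0,-0.435],
  [0,0,0,-0.58],
  [0,0,0,-0.725],
])

```text
time: 14.8
ee_pos: [0.4899, 0.2691, 0.1609]
tcp_rot: [-180.0, -0.1, -167.6]
wrist_force: [-0.3, -0.6, -0.1]
opening: 0.0337
grasp_force: 0.0
```

>>> arm_command([
  [0,0,0.01,-0.12],
  [0,0,0.02,-0.12],
  [0,0,0.03,-0.12],
  [0,0,0.04,-0.12],
  [0,0,0.04,-0.12],
])

```text
time: 15.3
ee_pos: [0.4896, 0.2689, 0.1201]
tcp_rot: [-180.0, -0.2, -161.1]
wrist_force: [0.3, 0.9, 0.9]
opening: 0.0342
grasp_force: 0.0
```

```bash
python3 t.py .492 .27
python3 - <<'E'
from h import *
c=snap("wrist");cv2.imwrite("pics/w7.png",c['color'])
for k,z in dict(keeper_pivot=.088,keeper_peg=.088).items():
    print(k,[(round(d['confidence'],2),np.round(d['location']).tolist(),atz(c,d['location'],z)[:2].round(4).tolist()) for d in bot.mark_of("wrist",k)[:3]])
E
```

```text
15.3 [0.4896 0.2689 0.1201] [-1.7997e+02 -1.7000e-01 -1.6112e+02] F [0.3  0.85 0.88] M [-0.063  0.009 -0.024] box -0.037 0.0888
tool dx,dy -0.002637346096587716 0.00023753045765432558
keeper_pivot [(0.93, [317.0, 276.0], [0.5253, 0.2806])]
keeper_peg [(0.73, [318.0, 229.0], [0.4923, 0.2698])]
```

>>> arm_command([
  [-0.0025,0,0.01,0],
  [-0.0025,0,0.02,0],
  [-0.0025,0,0.03,0],
  [-0.0025,0,0.038,0],
  [-0.0025,0,0.038,0],
])

```text
time: 15.95
ee_pos: [0.492, 0.2698, 0.0824]
tcp_rot: [-180.0, -0.1, -161.0]
wrist_force: [-0.1, -0.4, 0.0]
opening: 0.0344
grasp_force: 0.0
```

>>> arm_command([
  [0,0,0,0],
  [0,0,0,0],
  [0,0,0,0],
  [0,0,0,0],
  [0,0,0,0],
], hand=0.008, grip_force=25)

```text
time: 16.45
ee_pos: [0.4928, 0.2703, 0.0845]
tcp_rot: [180.0, 0.0, -161.0]
wrist_force: [-2.0, -0.5, 0.9]
opening: 0.0103
grasp_force: 24.5
```

```bash
python3 t.py
python3 - <<'E'
import numpy as np
# tool at yaw0; pivot in tool frame at +? : tool x = from pivot outward, so pivot at x=-.034
r=.034
for a in np.linspace(0,92,13)[1:]:
    t=np.radians(a)
    # outward dir rotates anticlockwise from above by a; tool y = (sin yaw,-cos yaw) is clockwise-perp of x
    print(round(a,1),np.round([-r+r*np.cos(t),-r*np.sin(t),-t],4))
E
```

```text
16.45 [0.4928 0.2703 0.0845] [ 1.7999e+02  2.0000e-02 -1.6102e+02] F [-2.03 -0.48  0.86] M [ 0.041  0.315 -0.044] box -0.0335 0.089
7.7 [-0.0003 -0.0045 -0.1338]
15.3 [-0.0012 -0.009  -0.2676]
23.0 [-0.0027 -0.0133 -0.4014]
30.7 [-0.0048 -0.0173 -0.5352]
38.3 [-0.0073 -0.0211 -0.669 ]
46.0 [-0.0104 -0.0245 -0.8029]
53.7 [-0.0139 -0.0274 -0.9367]
61.3 [-0.0177 -0.0298 -1.0705]
69.0 [-0.0218 -0.0317 -1.2043]
76.7 [-0.0262 -0.0331 -1.3381]
84.3 [-0.0306 -0.0338 -1.4719]
92.0 [-0.0352 -0.034  -1.6057]
```

>>> arm_command([
  [-0.0002,-0.0036,0,-0.105],
  [-0.0007,-0.0071,0,-0.209],
  [-0.0017,-0.0105,0,-0.314],
  [-0.0029,-0.0138,0,-0.419],
  [-0.0046,-0.017,0,-0.524],
])

```text
time: 16.95
ee_pos: [0.5023, 0.2554, 0.0845]
tcp_rot: [180.0, -0.0, -130.7]
wrist_force: [-4.6, -0.6, 2.4]
opening: 0.0105
grasp_force: 24.7
```

```bash
python3 t.py
```

```text
16.95 [0.5023 0.2554 0.0845] [ 1.7997e+02 -3.0000e-02 -1.3074e+02] F [-4.63 -0.62  2.38] M [-0.161  0.775  0.07 ] box -0.0294 0.0719
```

>>> arm_command([
  [-0.0002,-0.0036,0,-0.105],
  [-0.0007,-0.0071,0,-0.209],
  [-0.0017,-0.0105,0,-0.314],
  [-0.0029,-0.0138,0,-0.419],
  [-0.0046,-0.017,0,-0.524],
])

```text
time: 17.45
ee_pos: [0.5181, 0.2473, 0.0845]
tcp_rot: [180.0, -0.1, -100.7]
wrist_force: [-4.4, -3.1, 3.5]
opening: 0.0103
grasp_force: 24.8
```

>>> arm_command([
  [-0.0002,-0.0036,0,-0.105],
  [-0.0007,-0.0071,0,-0.209],
  [-0.0017,-0.0105,0,-0.314],
  [-0.0029,-0.0138,0,-0.419],
  [-0.0046,-0.017,0,-0.524],
])

```text
time: 17.95
ee_pos: [0.5359, 0.2484, 0.0845]
tcp_rot: [179.9, -0.1, -70.7]
wrist_force: [-3.3, -4.2, 3.2]
opening: 0.0107
grasp_force: 24.8
```

>>> arm_command([
  [0,-0.0005,0,-0.01],
  [0,-0.001,0,-0.02],
  [0,-0.0015,0,-0.03],
  [0,-0.002,0,-0.03],
  [0,-0.002,0,-0.03],
])

```text
time: 18.45
ee_pos: [0.5372, 0.2489, 0.0844]
tcp_rot: [179.9, -0.1, -69.3]
wrist_force: [-5.8, -5.8, 4.4]
opening: 0.0109
grasp_force: 25.0
```

```bash
python3 t.py
python3 - <<'E'
from h import *
c=snap("wrist");cv2.imwrite("pics/w8.png",c['color'])
E
```

```text
18.45 [0.5372 0.2489 0.0844] [ 1.7989e+02 -8.0000e-02 -6.9340e+01] F [-5.85 -5.77  4.43] M [-1.252  1.114  0.176] box 0.0015 0.0543
```

>>> arm_command([
  [0,0,0,0],
  [0,0,0,0],
  [0,0,0,0],
  [0,0,0,0],
  [0,0,0,0],
], hand=0.034)

```text
time: 19.0
ee_pos: [0.538, 0.2499, 0.0841]
tcp_rot: [-180.0, 0.0, -69.2]
wrist_force: [-0.4, -0.3, -0.3]
opening: 0.0341
grasp_force: 0.0
```

>>> arm_command([
  [0,0,-0.02,0],
  [0,0,-0.05,0],
  [0,0,-0.08,0],
  [0,0,-0.08,0],
  [0,0,-0.08,0],
])

```text
time: 19.5
ee_pos: [0.5383, 0.2501, 0.1647]
tcp_rot: [-179.9, 0.0, -69.2]
wrist_force: [0.2, 0.1, 0.2]
opening: 0.0341
grasp_force: 0.0
```

```bash
python3 t.py
python3 - <<'E'
from h import *
c=snap("wrist");cv2.imwrite("pics/w9.png",c['color'])
P={}
for k,z in dict(keeper_pivot=.088,keeper_peg=.088,plate_grip=.088).items():
    r=[(round(d['confidence'],2),np.round(d['location']).tolist(),atz(c,d['location'],z)[:2].round(4)) for d in bot.mark_of("wrist",k)[:3]];print(k,r)
    if r:P[k]=r[0][2]
d=P['keeper_peg']-P['keeper_pivot'];print("angle",np.degrees(np.arctan2(d[1],d[0]))-199+360)
E
```

```text
19.5 [0.5383 0.2501 0.1647] [-1.7992e+02  1.0000e-02 -6.9240e+01] F [0.16 0.13 0.24] M [-0.023 -0.007 -0.015] box 0.0029 0.0551
keeper_pivot [(0.71, [321.0, 241.0], array([0.5233, 0.2794]))]
keeper_peg [(0.62, [320.0, 202.0], array([0.5364, 0.2484]))]
plate_grip [(0.96, [312.0, 134.0], array([0.5607, 0.2015])), (0.59, [543.0, 174.0], array([0.383, 0.166]))]
angle 93.90797843943051
```

View pics/w9.png

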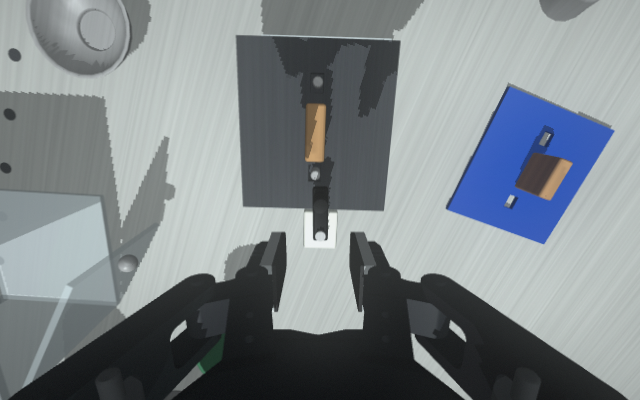

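The keeper lies straight over the plate's end, with the pivot at (321,238) and peg at (319,195). Both studs still show through the holes and the gripper is clear.

```bash
python3 -c "
from workcell import bot
print(bot.job_done())"
```

```text
the job is handed in; nothing more can be done
None
```

The cover plate is seated flush over both studs, the keeper is swung fully over its end (measured about 90° or slightly past, near its stop), and I handed the job in at about 20 s with the gripper clear and the other things on the shelf left alone.

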